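Key in the interlock and hold the recessed reset

TASK

Re-arm the cream interlock controller: lift the yellow-handled key plate out of its grey rest, slide its blade down into the yellow-framed slot in the controller's top until it is fully home, and let go of it. Then take the blue-handled stylus from its aluminium stand, reach it upright through the red-ringed hole in the controller's top and press the recessed button right down. Finish while still gripping the stylus and holding the button down with it, the key still home, and leave the other loose things on the bench where they are.

Things in the scene. Friction and masses are not known exactly. Their poses are not given: they have to be found in the camera images.
- controller: Fixed cream metal case, 140 (x) x 260 (y) x 70 mm high; origin at the centre of its underside, x and y along its sides, z up. The -x face carries a dark display. Position and yaw differ from run to run. On its flat top: the slot and the aperture, 130 mm apart.
- slot (a point): Centre of the mouth of the key slot, level with the controller's top (70 mm above the bench), 65 mm to the +y side of the controller's centre, framed in yellow. The opening is 9 mm along the controller's x and 46 mm along its y, with 1.5 mm chamfers, through an 8 mm thick top; free space below. Axes as the controller's.
- aperture (a point): Centre of the mouth of the round hole, 18 mm in diameter, with a red ring 30 mm over all, level with the controller's top (70 mm above the bench), 65 mm to the -y side of the controller's centre. The top is 8 mm thick; 22 mm below the mouth, centred under it, lies the top of the red recessed button, 28 mm in diameter. Axes as the controller's.
- reset_button (a joint): Travel of the recessed spring button: 0 when up, 0.008 m when fully down. It starts to move at about 1.8 N and takes about 6 N to be fully down, rising evenly; it springs back when let go. Counts as down above 0.005.
- key: The key plate: steel blade below, yellow handle above, loose. Origin at the centre of the blade's lower edge, z up along the key, x across its thickness, y along its width. 90 g as drawn (varies by a third).
- key_grip (a point): Centre of the key's yellow handle, which is 18 mm thick (along x), 54 mm wide (along y) and 50 mm high; axes as the key's. The blade below it is 5 mm thick (x), 40 mm wide (y) and reaches 31 mm below the handle's underside, that is 56 mm below this point. The handle's underside is the shoulder: fully home it rests on the controller's top, so this point is 25 mm above it. A half turn about z makes no difference.
- key_rest: Fixed grey block, 70 x 80 x 40 mm high, with a slot 9 x 46 mm in its top in which the key stands at the start, handle resting on the block's top; origin at the centre of its underside. It stands left or right of the controller, by chance.
- stylus: The stylus: straight round steel shaft, 8 mm in diameter and 60 mm long, below a blue square handle, loose, 60 g as drawn (varies by a third). Origin at the tip, z from the tip up along the stylus.
- stylus_grip (a point): Centre of the stylus's blue handle, 18 x 18 mm square and 60 mm high; axes along the handle's sides, z up. The tip is 90 mm below this point.
- stylus_stand: Fixed aluminium block, 60 x 60 x 66 mm high, with a 12 mm hole, 63 mm deep, in which the stylus stands at the start, its handle resting on the block's top; origin at the centre of its underside. It stands on the other side of the controller from the key rest.
- bottle_mid (a point): Middle of an amber bottle, 50 mm across, 105 mm tall, beyond the controller on the left; leave alone.
- jar_mid (a point): Middle of a glass jar, 52 mm across, 60 mm tall, beyond the controller on the right; leave alone.
- flange_mid (a point): Middle of a round steel flange, 70 mm across, 16 mm high, between robot and controller; leave alone.
- wrench_grip (a point): Handle of a 150 mm wrench lying between robot and controller; leave alone.
- screwdriver_grip (a point): Handle of a red 170 mm screwdriver lying on the right; leave alone.
- dish_mid (a point): Middle of a white dish, 70 mm across, 25 mm high, on the left; leave alone.
Things that resemble listed ones, but are neither listed nor needed, are in the scene too. What is meant by the stylus is not brown or turquoise, and is the smaller of those in its own colour.

How it is judged:
On the way, in this order (a step that is already met when the one before it is completed fails the run):
1. the key is fully home in the controller's slot and released (z of key_grip in the frame of slot between 0.018 and 0.029 m and horizontal distance between key_grip and slot below 0.008 m and angle between key_grip's own z axis and vertical below 0.12 rad and contact force between the fingers and key below 0.2 N), for 0.3 s.
2. the gripped stylus, reaching through the aperture, holds the recessed button down (value of joint reset_button above 0.005 m and contact force between stylus and reset_button above 2 N and contact force between the fingers and stylus above 2 N and angle between stylus_grip's own z axis and vertical below 0.25 rad), for 0.5 s.
At the end, for the whole second after the job is handed in: Key released and upright (7 degrees) in the slot, handle centre within 8 mm of the slot sideways and 18 to 29 mm above the top (25 is home); the stylus, gripped (over 2 N) and within 14 degrees of upright, presses the button (over 2 N) more than 5 of its 8 mm (all of step 1 and all of step 2); the arm keeps its last pose, push and grip.
It fails at once if the bottle, jar, flange, wrench, screwdriver or dish is moved more than 30 mm (distance of any of bottle_mid, jar_mid, flange_mid, wrench_grip, screwdriver_grip, dish_mid from where it was at the start of the episode above 0.03 m).
It also fails if it takes over 62 s, if anything falls off the work surface, if the arm or the gripper's body presses on something with over 40 N, if the wrist force passes 120 N, or if a joint passes its speed limit or range.

ROBOT

A 6-joint arm with a two-finger parallel gripper is mounted at the origin on the work surface. World frame = base frame: x ahead of the robot, y to its left, z up, the work surface at z = 0. Lengths are in m, angles in rad, forces in N, time in s.
With the tool pointing down it reaches from about 0.25 to 0.725 m from the base axis. Payload 4 kg.
Tool frame: the origin (TCP) lies midway between the tips of the shut fingers; the grasp point (between the pads) lies 19 mm behind it; z points along the fingers, x is the direction in which the jaws open and shut, and the axes are right-handed (so a half turn about z gives the same grasp; the last joint's range is limited). The gripper opens to 85 mm and grips with 20 to 120 N. Pads are 22 mm wide; open, the fingers measure 114 mm over their backs; the gripper's body (76 mm by 85 mm) begins 54 mm behind the grasp point. The pads swing forward as they close: fully open they stand 13 mm farther back than shut.
Start: joints at [1.13, 0.241, 0.005, 1.335, 0, 1.571], TCP at [0.213, 0.452, 0.231] pointing down, gripper open.
Joint ranges: [-2.72, 2.72], [-1.05, 1.87], [-1.09, 1.28], [-1.99, 2.15], [-1.42, 1.44], [-3.14, 3.14]. Speed limits (rad/s): [2.79, 2.79, 3.14, 3.14, 3.14, 3.14].

INTERFACE

Orientations are given as [roll, pitch, yaw] about the fixed x, y, z axes, in that order (R = Rz(yaw) Ry(pitch) Rx(roll)).
In Python, from cell import monitor, cams, ticket gives the robot as it stands. The module is installed in compiled form; this text tells all that it offers.
- The arm moves only by the tool move_arm, never from a script. Its argument "deltas" is one flat list of numbers, 5 for each row, row after row: the shift along the tool's x, y, z in mm, then the turn about the tool's z in degrees, then the gripper's target within -1 to 1 (fully open at 1, half-way at 0, shut at -1). In form: [dx, dy, dz, turn, claw, dx, dy, dz, turn, claw, ...]. A call has 1 to 5 rows; each row is the pose to reach, as a shift and turn from the pose commanded when the call began, along the tool's axes at that moment; what a row does not reach only later rows make up. A row lasts 1/12 s, in which the tool goes at most 41.7 mm and 7.16 degrees, less where a joint would pass 70% of its speed; a pose out of reach is approached as far as the arm can. A call with a gripper value outside its range is refused whole. The fingers move at their own pace and stop on an object; "grip_force" is the grip in N (left out, the last holds). Time passes only in rows, so rows that repeat a pose let the fingers close. It gives the time, the measured TCP pose, the force and the opening at its end, in the units of the state.
- monitor.state(): the state, without advancing time (a new reading comes with each control period).
- cams.read_camera(name): name is "scene" or "top"; returns a dict with "pixels" (480x640x3 uint8, blue, green, red), "range_z" (480x640 float32, m along the optical axis (not along the pixel's ray), 0 where there is no reading), "fx", "fy", "cx", "cy" (pixels), "rvec" (rotation vector, rad) and "tvec" (3), from world to camera coordinates, as OpenCV has them. Camera axes: x right, y down, z forward; pixel columns grow to the right and rows downward; lengths in m; the calibration is good to about 2 mm. A picture is of the moment at which its call begins.
- ticket.hand_in(): hands the job in, once; it reports no verdict.
The state is a dict: "time": time; "joints": joint angles; "joint_vel": joint speeds; "tau": joint torques, N m; "eef_pos": TCP position; "tool_rot": TCP orientation; "wrist_force": force on the tool from outside, world axes, zero at the start; "torque": the same for the moment, N m; "gripper_width": finger opening in m.
Only numpy, scipy, OpenCV 4.12 (cv2) and the standard library are available. Lean on these libraries where they do the work, as an engineer would, in place of code of your own. Each camera call takes 0.05 s, during which the arm holds its last target. There are 200 camera calls.

## Working session

There is one attempt and no reset: what is moved stays moved. The work goes in short steps, Python scripts to look and compute and a tool call to move; the robot and the scene stay as the last step left them, time stands still between calls to the robot, and variables do not carry over. Pictures are saved under pics/ and viewed, about 8 in all and at most 12, crops included, and the job is handed in when it is done.

Besides the shell and the picture viewer there is one more tool, called after "Call:" in YAML: its name, and indented under it one key for each argument. move_arm: Moves the arm, as the interface text tells. Its arguments: {"type":"object","properties":{"deltas":{"type":"array"},"grip_force":{"type":"number"}},"required":["deltas"]}

```bash
mkdir -p pics; cat > h.py <<'E'
import numpy as np, cv2
from cell import monitor, cams, ticket
def grab(n):
    d=cams.read_camera(n); R=cv2.Rodrigues(np.array(d["rvec"],float))[0]; t=np.array(d["tvec"],float).ravel()
    v,u=np.mgrid[0:480,0:640]; z=d["range_z"].astype(float)
    P=np.stack([(u-d["cx"])/d["fx"]*z,(v-d["cy"])/d["fy"]*z,z],-1)
    W=(P-t)@R
    W[z<=0]=np.nan
    d["R"],d["t"],d["W"]=R,t,W
    return d
def proj(d,p):
    q=d["R"]@np.array(p,float)+d["t"]; return d["fx"]*q[0]/q[2]+d["cx"], d["fy"]*q[1]/q[2]+d["cy"]
E
python3 - <<'E'
from h import *
for n in("top","scene"):
    d=grab(n); cv2.imwrite(f"pics/{n}0.png",d["pixels"]); np.savez(f"{n}0.npz",px=d["pixels"],W=d["W"])
    print(n,d["fx"],d["cx"],d["cy"],-d["R"].T@d["t"])
print(monitor.state())
E
```

```text
top 577.9128646836951 324.1206135969786 243.69083934140843 [0.32937392 0.02135877 1.75117973]
scene 458.5512758625918 317.1722180606841 235.3400506832487 [1.00311099 0.69465834 1.04813818]
{'time': 0.1, 'joints': array([1.12999663e+00, 2.41334316e-01, 3.88343396e-03, 1.33521376e+00,
       2.81690379e-05, 1.57081631e+00]), 'joint_vel': array([-0.00066575, -0.00267812,  0.00428838, -0.00070351,  0.00074467,
       -0.00010227]), 'tau': array([-3.17893807e-05, -3.73138332e+01,  2.53009665e+01,  1.08945463e-02,
       -5.26686210e-05, -9.41398639e-06]), 'eef_pos': array([0.21308506, 0.45170319, 0.23051299]), 'tool_rot': array([-3.14156452e+00,  1.86831714e-03,  1.12997665e+00]), 'wrist_force': array([ 0.64740085, -0.39324717,  0.40005576]), 'torque': array([-0.03142185,  0.02724169, -0.01606087]), 'gripper_width': 0.08587655681595878}
```

View pics/top0.png

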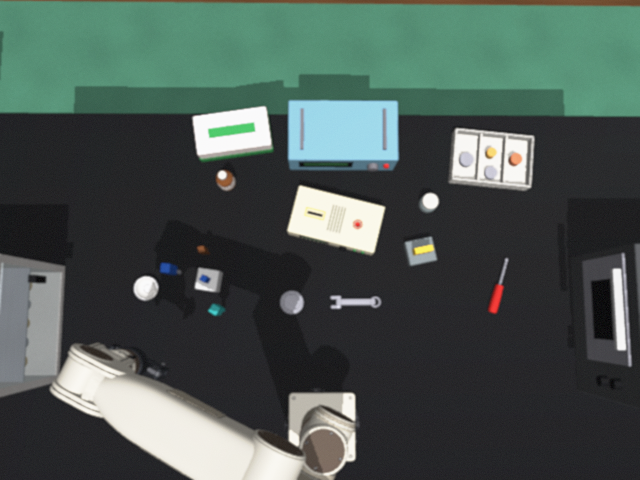

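View pics/scene0.png

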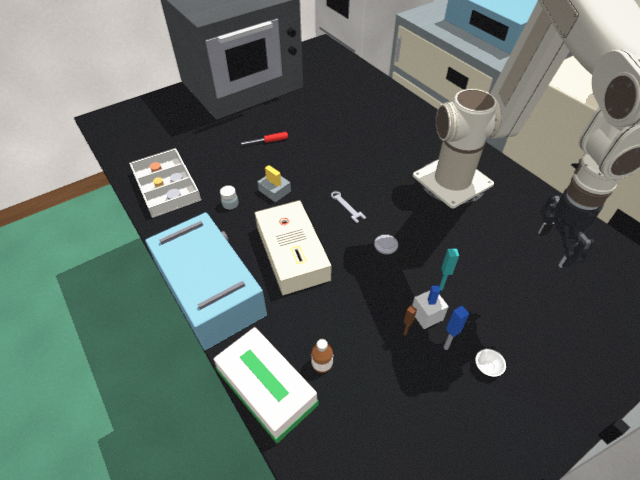

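The top view shows the slot at (315,213) and the aperture at (358,224). The key in its grey rest is at (424,250). There are two blue handles: a small one on the aluminium stand at (208,280), and a larger one at (168,268), which is (457,322) in the scene view. The brown and turquoise ones are decoys. The smaller blue one, standing in the stand, fits the description. I'll confirm it with a crop and take measurements.

```bash
cat > meas.py <<'E'
from h import *
def blob(px,W,lo,hi,roi,zr):
    hsv=cv2.cvtColor(px,cv2.COLOR_BGR2HSV); m=cv2.inRange(hsv,lo,hi)>0
    r=np.zeros_like(m); u0,v0,u1,v1=roi; r[v0:v1,u0:u1]=1
    m&=r&(W[...,2]>zr[0])&(W[...,2]<zr[1])
    return W[m],np.argwhere(m)
def rep(name,P,uv):
    if len(P)<4: print(name,len(P));return
    c,s,a=cv2.minAreaRect((P[:,:2]*1000).astype(np.float32))
    print(name,len(P),"rect c",np.round(c,1),"size",np.round(s,1),"ang",round(a,1),"mean",np.round(P.mean(0)*1000,1),"zmed",round(np.median(P[:,2])*1000,1),"px",uv.mean(0)[::-1].round(1))
E
python3 - <<'E'
from meas import *
D={n:np.load(n+"0.npz") for n in("top","scene")}
t,s=D["top"],D["scene"]
B=((100,120,50),(130,255,255)); Y=((20,100,80),(35,255,255)); A=((0,0,0),(180,255,255))
for n,d,r in(("top",t,{"case":(280,175,395,262),"key":(400,230,445,270),"sty":(190,262,226,300),"big":(155,255,185,280)}),("scene",s,{"case":(245,195,340,300),"key":(250,155,300,205),"sty":(405,280,448,330),"big":(440,295,475,355)})):
    px,W=d["px"],d["W"]
    rep(n+" case",*blob(px,W,*A,r["case"],(.064,.077)))
    rep(n+" slotY",*blob(px,W,*Y,r["case"],(.05,.08)))
    m=blob(px,W,(0,120,80),(8,255,255),r["case"],(.02,.08)); rep(n+" ringR",*m)
    m=blob(px,W,(172,120,80),(180,255,255),r["case"],(.02,.08)); rep(n+" ringR2",*m)
    rep(n+" key",*blob(px,W,*Y,r["key"],(.03,.12))); rep(n+" keytop",*blob(px,W,*Y,r["key"],(.083,.1)))
    rep(n+" rest",*blob(px,W,*A,r["key"],(.034,.046)))
    rep(n+" sty",*blob(px,W,*B,r["sty"],(.05,.16)));rep(n+" stytop",*blob(px,W,*B,r["sty"],(.119,.135)))
    rep(n+" stand",*blob(px,W,*A,r["sty"],(.06,.072)))
    rep(n+" big",*blob(px,W,*B,r["big"],(.005,.3)))
a=cv2.resize(t["px"][225:325,130:250],None,fx=4,fy=4,interpolation=cv2.INTER_CUBIC)
b=cv2.resize(s["px"][240:380,390:500],None,fx=400/140,fy=400/140,interpolation=cv2.INTER_CUBIC)
cv2.imwrite("pics/crop1.png",np.hstack([a,b]))
E
```

```text
top case 3656 rect c [605.  -41.3] size [260.6 141.3] ang 76.1 mean [604.4 -41.5  70.6] zmed 70.7 px [336.3 218.7]
top slotY 0
top ringR 20 rect c [ 592.4 -104.7] size [13.  12.5] ang 45.6 mean [ 592.  -104.2   51.6] zmed 52.1 px [357.  223.9]
top ringR2 0
top key 143 rect c [ 516.2 -294.1] size [22.8 55.9] ang 11.4 mean [ 512.7 -292.3   85.3] zmed 88.9 px [422.7 249.2]
top keytop 110 rect c [ 513.8 -295.2] size [17.7 54.7] ang 11.0 mean [ 513.7 -294.    90.4] zmed 90.2 px [423.6 248.7]
top rest 404 rect c [ 514.1 -294.9] size [70.3 82.8] ang 11.7 mean [ 512.9 -293.    40. ] zmed 40.2 px [420.1 250.9]
top sty 39 rect c [425.8 332.8] size [16.3 14.2] ang 63.0 mean [424.8 331.4 122.1] zmed 124.5 px [204.4 278.5]
top stytop 31 rect c [425.8 332.8] size [16.3 14.2] ang 63.0 mean [425.5 332.6 126.4] zmed 126.5 px [203.7 278.2]
top stand 327 rect c [426.3 333.8] size [61.  59.7] ang 81.4 mean [426.2 332.4  66.3] zmed 66.4 px [207.7 279.2]
top big 168 rect c [456.9 450.5] size [74.8 33.9] ang 71.5 mean [451.  425.1 150.8] zmed 168.8 px [168.6 268.4]
scene case 3602 rect c [604.9 -39.4] size
[... 440 characters left out ...]

scene keytop 87 rect c [ 515.2 -290.9] size [18.6 55.4] ang 11.5 mean [ 515.4 -289.    89.5] zmed 89.9 px [272.7 171.1]
scene rest 267 rect c [ 514.5 -292.9] size [73.1 84.7] ang 12.0 mean [ 521.  -281.3   40.3] zmed 40.3 px [273.7 184.7]
scene sty 158 rect c [447.2 372.1] size [105.  18.] ang 61.6 mean [432.6 341.1 106.9] zmed 109.6 px [433.8 295.2]
scene stytop 55 rect c [428.5 337.7] size [19.2 17.8] ang 59.4 mean [428.7 337.6 125.7] zmed 125.4 px [435.4 289.1]
scene stand 432 rect c [456.7 332.6] size [ 61.6 121.5] ang 82.4 mean [436.6 341.1  66.3] zmed 66.3 px [429.6 305.1]
scene big 421 rect c [453.8 431.5] size [27.4 26.9] ang 88.7 mean [459.  434.5 143.6] zmed 148.2 px [457.4 320.8]
```

View pics/crop1.png

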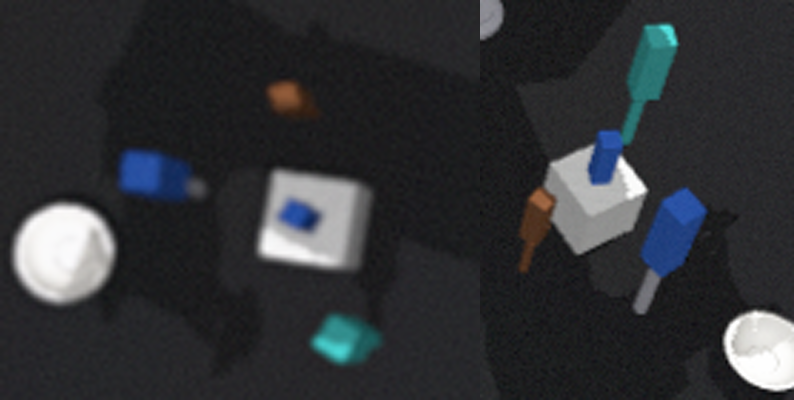

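The crop confirms it: the small blue handle sits on the aluminium stand, and the larger blue one beside it is a decoy. Estimates:

| Item | Position (mm) | Orientation |
|---|---|---|
| Controller | (605,-41) | yaw -14° |
| Slot | (620.7,22) | |
| Aperture | (589,-104) | |
| Key | (514.2,-294.6) | yaw 11.5° |
| Stylus | (426,334) | |

Next I'll plan the transit to the key.

```bash
cat > plan.py <<'E'
# plan(start, waypoints): prints rows for move_arm; pose = x,y,z (mm), yaw (deg); claw per waypoint
import numpy as np
from cell import monitor
from scipy.spatial.transform import Rotation as Ro
def here():
    s=monitor.state(); return np.r_[s["eef_pos"]*1000,np.degrees(s["tool_rot"][2])],s
def plan(start,wps,step=40,ang=7):
    p=np.array(start,float); rows=[]
    for *w,c in wps:
        w=np.array(w,float); n=max(1,int(np.ceil(max(np.linalg.norm(w[:3]-p[:3])/step,abs(w[3]-p[3])/ang))))
        rows+=[np.r_[p+(w-p)*i/n,c] for i in range(1,n+1)]; p=w
    b=np.array(start,float)
    for k in range(0,len(rows),5):
        out=[]
        for r in rows[k:k+5]:
            R=(Ro.from_euler("z",b[3],degrees=True)*Ro.from_euler("x",180,degrees=True)).as_matrix()
            d=R.T@(r[:3]-b[:3]); out.append([*np.round(d,1),round(-(r[3]-b[3]),1),r[4]])
        b=rows[min(k+4,len(rows)-1)][:4]
        print([float(x) for o in out for x in o])
E
python3 - <<'E'
from plan import *
p,s=here(); print(p)
plan(p,[(514.3,-294.7,150,11.5,1),(514.3,-294.7,52,11.5,1)])
t=np.load("top0.npz"); W=t["W"]
for n,(u,v) in {"brown":(202,249),"turq":(216,309),"big":(168,268)}.items(): print(n,W[v-6:v+7,u-7:u+8].reshape(-1,3)[np.argsort(W[v-6:v+7,u-7:u+8,2].ravel())[-20:]].mean(0).round(3))
E
```

```text
[213.08506207 451.70318893 230.51299039  64.74289313]
[-26.0, 28.1, 3.8, 2.5, 1.0, -52.1, 56.3, 7.7, 5.1, 1.0, -78.1, 84.4, 11.5, 7.6, 1.0, -104.1, 112.6, 15.3, 10.1, 1.0, -130.1, 140.7, 19.2, 12.7, 1.0]
[-19.2, 33.2, 3.8, 2.5, 1.0, -38.4, 66.3, 7.7, 5.1, 1.0, -57.6, 99.5, 11.5, 7.6, 1.0, -76.9, 132.7, 15.3, 10.1, 1.0, -96.1, 165.8, 19.2, 12.7, 1.0]
[-11.5, 36.6, 3.8, 2.5, 1.0, -22.9, 73.1, 7.7, 5.1, 1.0, -34.4, 109.7, 11.5, 7.6, 1.0, -45.9, 146.3, 15.3, 10.1, 1.0, -57.3, 182.9, 19.2, 12.7, 1.0]
[-3.2, 38.2, 3.8, 2.5, 1.0, -6.3, 76.4, 7.7, 5.1, 1.0, -9.5, 114.6, 11.5, 7.6, 1.0, -12.7, 152.8, 15.3, 10.1, 1.0, -15.8, 191.0, 19.2, 12.7, 1.0]
[5.3, 38.0, 3.8, 2.5, 1.0, 5.3, 38.0, 36.5, 2.5, 1.0, 5.3, 38.0, 69.2, 2.5, 1.0, 5.3, 38.0, 101.8, 2.5, 1.0]
brown [0.509 0.344 0.124]
turq [0.339 0.294 0.169]
big [nan nan nan]
```

Call:
move_arm:
  deltas: [-26,28,4,2.5,1,-52,56,8,5,1,-78,84,11.5,7.5,1,-104,112.5,15,10,1,-130,140.5,19,12.5,1]
  grip_force: 60

```text
time: 0.52
eef_pos: [0.2849, 0.2729, 0.2118]
tool_rot: [3.141, 0.001, 0.911]
wrist_force: [0.7, 0.0, -0.2]
gripper_width: 0.0852
```

Call:
move_arm:
  deltas: [-19,33,4,2.5,1,-38.5,66,8,5,1,-57.5,99.5,11.5,7.5,1,-77,132.5,15,10,1,-96,166,19,12.5,1]

```text
time: 0.93
eef_pos: [0.3573, 0.0953, 0.1931]
tool_rot: [-3.142, -0.0, 0.692]
wrist_force: [0.8, 0.2, 0.2]
gripper_width: 0.0853
```

Call:
move_arm:
  deltas: [-11.5,36.5,4,2.5,1,-23,73,8,5,1,-34.5,109.5,11.5,7.5,1,-46,146.5,15,10,1,-57,183,19,12.5,1]

```text
time: 1.35
eef_pos: [0.4306, -0.082, 0.174]
tool_rot: [-3.141, 0.0, 0.473]
wrist_force: [1.3, 1.1, -0.1]
gripper_width: 0.0852
```

Call:
move_arm:
  deltas: [-3,38,4,2.5,1,-6.5,76.5,8,5,1,-9.5,114.5,11.5,7.5,1,-12.5,153,15,10,1,-16,191,19,12.5,1]

```text
time: 1.77
eef_pos: [0.5039, -0.259, 0.1546]
tool_rot: [-3.141, 0.001, 0.255]
wrist_force: [1.5, 1.4, 0.8]
gripper_width: 0.0855
```

Call:
move_arm:
  deltas: [5.5,38,4,3,1,5.5,38,14,3,1,5.5,38,24,3,1,5.5,38,34,3,1,5.5,38,34,3,1]

```text
time: 2.18
eef_pos: [0.5165, -0.2904, 0.1181]
tool_rot: [-3.137, 0.005, 0.206]
wrist_force: [-0.8, 0.7, -0.5]
gripper_width: 0.0853
```

```bash
python3 - <<'E'
from plan import *
p,s=here(); print(p.round(1),s["joints"].round(2),s["tool_rot"])
plan(p,[(514.3,-294.7,52,11.5,1)])
E
```

```text
[ 516.5 -290.4  118.1   11.8] [-0.51  0.49  0.08  1.16  0.    0.85] [-3.13714857  0.00474706  0.20609751]
[-1.5, 1.9, 33.1, 0.2, 1.0, -3.0, 3.8, 66.1, 0.3, 1.0]
```

Call:
move_arm:
  deltas: [-1,1.5,20,0,1,-2,3,40,0,1,-2.5,3.5,58,0,1,-2.5,3.5,64,0,1,-2.5,3.5,64,0,1]

```text
time: 2.6
eef_pos: [0.5155, -0.2944, 0.0559]
tool_rot: [-3.139, 0.003, 0.207]
wrist_force: [-0.2, 0.2, -0.2]
gripper_width: 0.0854
```

Call:
move_arm:
  deltas: [0,0,0,0,1,0,0,0,0,1,0,0,0,0,1]

```text
time: 2.85
eef_pos: [0.5181, -0.2967, 0.059]
tool_rot: [3.14, -0.002, 0.205]
wrist_force: [-0.4, -0.1, -0.3]
gripper_width: 0.0852
```

Call:
move_arm:
  deltas: [-3.3,-2.7,6,0,1,-3.3,-2.7,6,0,1,-3.3,-2.7,6,0,1,-3.3,-2.7,6,0,1,-3.3,-2.7,6,0,1]

```text
time: 3.27
eef_pos: [0.5133, -0.2946, 0.0514]
tool_rot: [3.141, -0.0, 0.205]
wrist_force: [-0.4, -0.3, 0.6]
gripper_width: 0.0853
```

Call:
move_arm:
  deltas: [0,0,0,0,1,0,0,0,0,1,0,0,0,0,1]

```text
time: 3.52
eef_pos: [0.5133, -0.2945, 0.0513]
tool_rot: [3.142, -0.0, 0.205]
wrist_force: [-0.4, 0.5, -0.1]
gripper_width: 0.0855
```

Call:
move_arm:
  deltas: [1,0,0,0,0,1,0,0,0,-1,1,0,0,0,-1,1,0,0,0,-1,1,0,0,0,-1]

```text
time: 3.93
eef_pos: [0.5142, -0.2942, 0.0513]
tool_rot: [-3.142, -0.0, 0.205]
wrist_force: [-0.1, 0.5, -0.1]
gripper_width: 0.0257
```

Call:
move_arm:
  deltas: [0,0,0,0,-1,0,0,0,0,-1,0,0,0,0,-1,0,0,0,0,-1,0,0,0,0,-1]

```text
time: 4.35
eef_pos: [0.5143, -0.2943, 0.0514]
tool_rot: [3.141, -0.0, 0.205]
wrist_force: [0.1, -0.4, 0.9]
gripper_width: 0.0174
```

```bash
python3 - <<'E'
from plan import *
p,s=here(); print(p.round(1))
plan(p,[(514.3,-294.3,160,11.7,-1),(620.5,22.2,160,-14,-1),(620.5,22.2,130,-14,-1)],step=38)
E
```

```text
[ 514.3 -294.3   51.4   11.7]
[-0.0, -0.0, -36.2, 0.0, -1.0, -0.0, -0.0, -72.4, 0.0, -1.0, -0.0, -0.0, -108.6, 0.0, -1.0, 18.7, -32.1, -108.6, 2.9, -1.0, 37.4, -64.1, -108.6, 5.8, -1.0]
[15.4, -33.7, -0.0, 2.9, -1.0, 30.8, -67.5, -0.0, 5.7, -1.0, 46.2, -101.2, -0.0, 8.6, -1.0, 61.6, -135.0, -0.0, 11.4, -1.0, 77.0, -168.7, -0.0, 14.3, -1.0]
[6.6, -36.5, -0.0, 2.9, -1.0, 13.2, -73.0, -0.0, 5.7, -1.0, 13.2, -73.0, 30.0, 5.7, -1.0]
```

Call:
move_arm:
  deltas: [0,0,-20,0,-1,0,0,-50,0,-1,0,0,-80,0,-1,0,0,-108.5,0,-1,0,0,-108.5,0,-1]

```text
time: 4.77
eef_pos: [0.5174, -0.2961, 0.1664]
tool_rot: [3.134, -0.008, 0.205]
wrist_force: [0.3, 0.3, -0.5]
gripper_width: 0.0174
```

Call:
move_arm:
  deltas: [18.5,-32,0,3,-1,37,-64,0,6,-1,55,-97,0,9,-1,73,-130,0,12,-1,90,-164,0,15,-1]

```text
time: 5.18
eef_pos: [0.5689, -0.1139, 0.1592]
tool_rot: [-3.142, 0.001, -0.06]
wrist_force: [1.2, -0.2, -0.5]
gripper_width: 0.0172
```

```bash
python3 - <<'E'
from plan import *
p,s=here(); print(p.round(1),s["gripper_width"])
plan(p,[(620.5,22.2,130,-14,-1)],step=30)
E
```

```text
[ 568.9 -113.9  159.2   -3.4] 0.01718552140666161
[8.7, -27.8, 5.8, 2.1, -1.0, 17.3, -55.6, 11.7, 4.2, -1.0, 26.0, -83.4, 17.5, 6.3, -1.0, 34.7, -111.2, 23.3, 8.4, -1.0, 43.3, -139.0, 29.2, 10.6, -1.0]
```

Call:
move_arm:
  deltas: [9,-28,0,2,-1,17.5,-56,5,4,-1,26,-83.5,12,6.5,-1,34.5,-111,20,8.5,-1,40,-132,20,10.5,-1]

```text
time: 5.6
eef_pos: [0.6156, 0.0165, 0.1372]
tool_rot: [3.141, 0.004, -0.24]
wrist_force: [-0.4, 0.0, -0.9]
gripper_width: 0.0176
```

Call:
move_arm:
  deltas: [0,0,0,0,-1,0,0,0,0,-1,0,0,0,0,-1,0,0,0,0,-1,0,0,0,0,-1]

```text
time: 6.02
eef_pos: [0.6162, 0.0129, 0.1399]
tool_rot: [3.141, -0.0, -0.242]
wrist_force: [-0.2, 0.1, -0.6]
gripper_width: 0.017
```

```bash
python3 - <<'E'
from plan import *
from meas import *
p,s=here(); print(p.round(1),s["gripper_width"],s["tool_rot"],s["wrist_force"])
plan(p,[(620.5,22.2,130,-14,-1)],step=30)
d=grab("scene"); np.savez("s1.npz",px=d["pixels"],W=d["W"])
t=grab("top"); cv2.imwrite("pics/s1.png",np.hstack([cv2.resize(d["pixels"][160:300,220:360],None,fx=2.857,fy=2.857,interpolation=2),cv2.resize(t["pixels"][160:260,280:380],None,fx=4,fy=4,interpolation=2)]))
E
```

```text
[616.2  12.9 139.9 -13.9] 0.017049902666350474 [ 3.14139322e+00 -4.60702475e-05 -2.41759877e-01] [-0.24185874  0.09603794 -0.64917557]
[2.0, -10.1, 9.9, 0.1, -1.0]
```

View pics/s1.png

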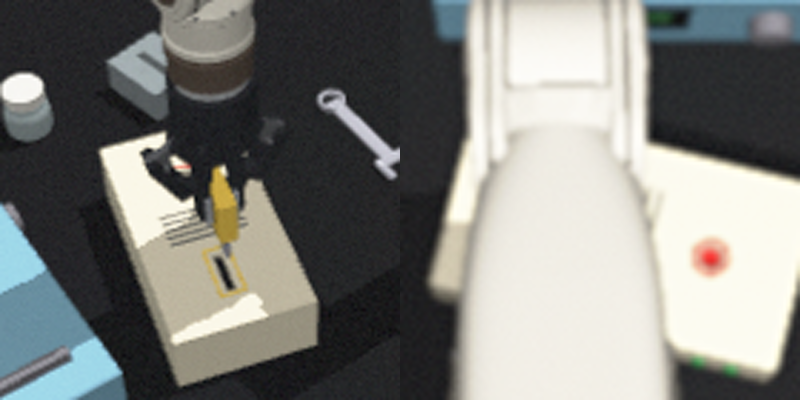

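The scene view shows the key hanging upright in the gripper at crop (225,215), just short of the slot at (228,272). I'll move over the slot and measure the key relative to the slot in the same camera.

Call:
move_arm:
  deltas: [2,-10,10,0,-1,2,-10,10,0,-1,2,-10,10,0,-1,2,-10,10,0,-1,2,-10,10,0,-1]

```text
time: 6.53
eef_pos: [0.6207, 0.0234, 0.1297]
tool_rot: [3.141, 0.0, -0.24]
wrist_force: [-0.3, -0.2, -0.1]
gripper_width: 0.0176
```

```bash
python3 - <<'E'
from plan import *
from meas import *
p,s=here(); print(p.round(1),s["wrist_force"].round(1))
d=grab("scene"); W=d["W"]; px=d["pixels"]
# slot: dark pixels on top, in the earlier unobstructed pictures, ray-cast to z=70
def cast(d,uv,z):
    C=-d["R"].T@d["t"]; r=np.c_[(uv[:,0]-d["cx"])/d["fx"],(uv[:,1]-d["cy"])/d["fy"],np.ones(len(uv))]@d["R"]
    return C+r*((z-C[2])/r[:,2])[:,None]
for n,f in(("scene","scene0.npz"),("scene","s1.npz"),("top","top0.npz")):
    q=d if n=="scene" else grab("top"); im=np.load(f)["px"]; c=proj(q,(.6207,.022,.07)); c=np.array(c)
    g=cv2.cvtColor(im,cv2.COLOR_BGR2GRAY).astype(float); v,u=np.mgrid[0:480,0:640]
    w=cast(q,np.c_[u.ravel(),v.ravel()],.07); y=np.array([.242,.970]);x=np.array([.970,-.242])
    e=(w[:,:2]-[.6207,.022]); a,b=e@x,e@y
    m=(abs(a)<.011)&(abs(b)<.029)
    wt=np.clip(170-g.ravel()[m],0,None)**2; print(f,"dark offset x,y mm",(wt@a[m]/wt.sum()*1000).round(2),(wt@b[m]/wt.sum()*1000).round(2), "min",g.ravel()[m].min())
# key yellow handle faces in gripper
P,uv=blob(px,W,(18,100,60),(35,255,255),(240,180,345,300),(.09,.18))
e=P[:,:2]-p[:2]/1000; y=np.array([.24,.971]);x=np.array([.971,-.24]); a,b=e@x*1000,e@y*1000
print(len(P),"b pct",np.percentile(b,[5,25,50,75,95]).round(1),"a pct",np.percentile(a,[5,25,50,75,95]).round(1),"z",np.percentile(P[:,2],[2,50,98]).round(3))
mm=b>np.percentile(b,60); print("end face b",np.median(b[mm]).round(1)," a range",np.percentile(a[mm],[2,98]).round(1))
cv2.imwrite("pics/s2.png",cv2.resize(px[180:300,240:360],None,fx=5,fy=5,interpolation=2))
E
```

```text
[620.7  23.4 129.7 -13.7] [-0.3 -0.2 -0.1]
scene0.npz dark offset x,y mm 1.02 2.95 min 23.0
s1.npz dark offset x,y mm 0.84 2.44 min 23.0
top0.npz dark offset x,y mm -0.68 0.32 min 78.0
172 b pct [-6.7 10.4 23.5 27.  28.8] a pct [-7.3 -3.9  0.7  5.6  8.5] z [0.123 0.164 0.172]
end face b 27.2  a range [-7.1  8.6]
```

View pics/s2.png

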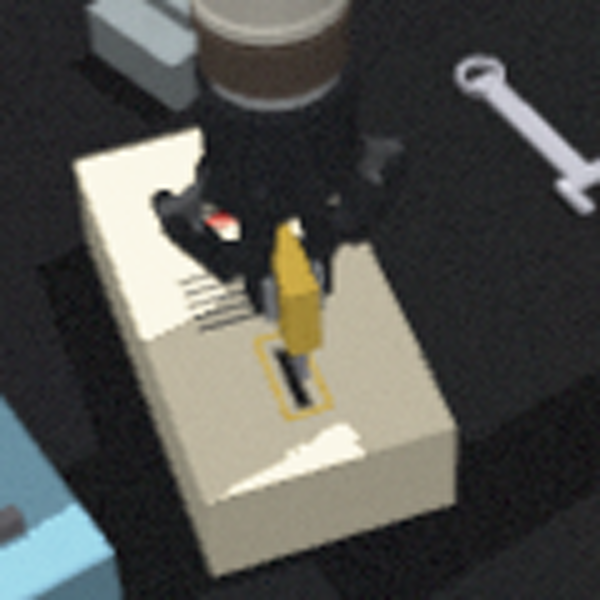

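```bash
python3 - <<'E'
from h import *
y=np.array([.242,.970]);x=np.array([.970,-.242])
def cast(d,uv,z):
    C=-d["R"].T@d["t"]; r=np.c_[(uv[:,0]-d["cx"])/d["fx"],(uv[:,1]-d["cy"])/d["fy"],np.ones(len(uv))]@d["R"]
    return C+r*((z-C[2])/r[:,2])[:,None]
for n,f in(("scene","scene0.npz"),("scene","s1.npz"),("top","top0.npz")):
    q=grab(n); im=np.load(f)["px"].astype(float); v,u=np.mgrid[0:480,0:640]
    w=cast(q,np.c_[u.ravel(),v.ravel()],.07); e=w[:,:2]-[.6207,.022]; a,b=e@x*1000,e@y*1000
    yel=(np.minimum(im[...,1],im[...,2])-im[...,0]).ravel()
    m=(abs(a)<22)&(abs(b)<40); bg=np.median(yel[m]); wt=np.clip(yel-bg-12,0,None)*m
    k=wt>0; print(f,k.sum(),"centroid",(wt@a/wt.sum()).round(2),(wt@b/wt.sum()).round(2),"a ext",np.percentile(a[k],[3,97]).round(1),"b ext",np.percentile(b[k],[3,97]).round(1))
    # ring (red)
    red=(im[...,2]-np.maximum(im[...,0],im[...,1])).ravel(); e=w[:,:2]-[.5893,-.1038]; a,b=e@x*1000,e@y*1000
    m=(np.hypot(a,b)<24); wt=np.clip(red-np.median(red[m])-15,0,None)*m;k=wt>0
    if k.any(): print("  ring",k.sum(),(wt@a/wt.sum()).round(2),(wt@b/wt.sum()).round(2),np.percentile(a[k],[3,97]).round(1),np.percentile(b[k],[3,97]).round(1))
E
```

```text
scene0.npz 102 centroid -0.01 0.77 a ext [-14.3  14.2] b ext [-30.   30.3]
  ring 49 0.42 1.2 [-14.1  13.3] [-14.1  13.8]
s1.npz 102 centroid -1.44 -3.39 a ext [-18.6  14.6] b ext [-38.3  30.3]
  ring 12 -3.58 -12.34 [-10.5   5.8] [-18.1  -9.7]
top0.npz 135 centroid -0.81 0.77 a ext [-14.3  13.9] b ext [-29.3  30. ]
  ring 78 -0.5 0.61 [-12.1  12.8] [-12.6  12.2]
```

Slot centre agrees between the two cameras to within 1 mm at about (620.6,22.5), and the key is within 1 mm of it. Descending.

Call:
move_arm:
  deltas: [0,1,5,0,-1,0,1,10,0,-1,0,1,15,0,-1,0,1,20,0,-1,0,1,25,0,-1]

```text
time: 7.2
eef_pos: [0.6202, 0.0224, 0.1039]
tool_rot: [3.141, 0.001, -0.24]
wrist_force: [-0.5, 0.5, -1.2]
gripper_width: 0.017
```

Call:
move_arm:
  deltas: [0,0,5,0,-1,0,0,10,0,-1,0,0,14,0,-1,0,0,18,0,-1,0,0,20,0,-1]

```text
time: 7.62
eef_pos: [0.6201, 0.0224, 0.084]
tool_rot: [3.141, 0.001, -0.24]
wrist_force: [0.4, 0.6, -1.2]
gripper_width: 0.0172
```

Call:
move_arm:
  deltas: [0,0,0.5,0,-1,0,0,1,0,-1,0,0,1,0,-1,0,0,1,0,-1]

```text
time: 7.95
eef_pos: [0.6207, 0.0224, 0.0841]
tool_rot: [-3.141, -0.001, -0.24]
wrist_force: [1.3, -0.1, -1.2]
gripper_width: 0.0174
```

Call:
move_arm:
  deltas: [0,0,1,0,-1,0,0,2,0,-1,0,0,3,0,-1,0,0,3,0,-1,0,0,3,0,-1]

```text
time: 8.37
eef_pos: [0.6207, 0.0224, 0.0814]
tool_rot: [-3.141, -0.001, -0.24]
wrist_force: [-1.2, 0.1, 4.0]
gripper_width: 0.0177
```

Shoulder contact (4 N) came exactly at the expected TCP z of 81.4 mm. Releasing.

Call:
move_arm:
  deltas: [0,0,0,0,0.2,0,0,0,0,0.2,0,0,0,0,0.2,0,0,0,0,0.2,0,0,0,0,0.2]

```text
time: 8.78
eef_pos: [0.6204, 0.0224, 0.0806]
tool_rot: [3.142, 0.0, -0.24]
wrist_force: [0.3, -0.1, -0.0]
gripper_width: 0.0514
```

Call:
move_arm:
  deltas: [0,0,-5,0,0.2,0,0,-30,0,0.2,0,0,-65,0,0.2,0,0,-100,0,0.2,0,0,-130,0,0.2]

```text
time: 9.2
eef_pos: [0.6206, 0.0224, 0.2134]
tool_rot: [-3.141, -0.001, -0.24]
wrist_force: [1.1, 0.1, 0.5]
gripper_width: 0.0508
```

```bash
python3 - <<'E'
from plan import *
from meas import *
p,s=here(); print(p.round(1),s["gripper_width"],s["joints"].round(2))
d=grab("scene"); W,px=d["W"],d["pixels"]
y=np.array([.242,.970]);x=np.array([.970,-.242])
P,uv=blob(px,W,(18,100,60),(35,255,255),(260,200,330,280),(.06,.14)); e=(P[:,:2]-[.6206,.0225])*1000
print(len(P),"a",np.percentile(e@x,[3,97]).round(1),"b",np.percentile(e@y,[3,97]).round(1),"z",np.percentile(P[:,2],[2,50,98]).round(3))
cv2.imwrite("pics/s3.png",np.hstack([cv2.resize(px[190:310,240:360],None,fx=3.33,fy=3.33,interpolation=2),cv2.resize(px[230:380,390:500],(293,400),interpolation=2)]))
E
```

```text
[620.6  22.4 213.4 -13.8] 0.0507848036911372 [0.04 0.49 0.33 1.4  0.   1.85]
272 a [-8.3 12.7] b [-25.2  29. ] z [0.067 0.107 0.123]
```

View pics/s3.png

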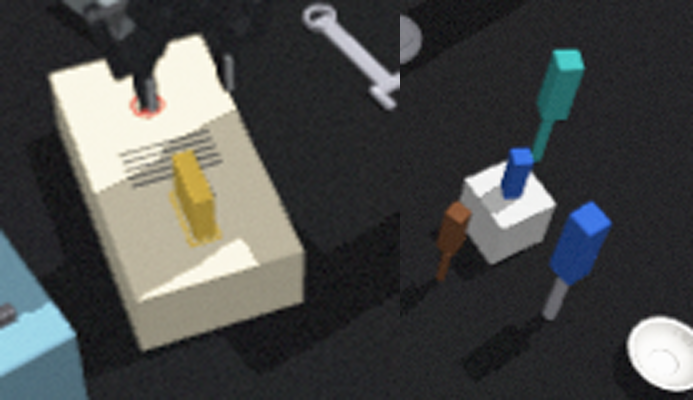

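Key is home: it stands upright in the yellow frame and the measured handle top is about 120 mm. The stylus and its neighbours are undisturbed. Now I'll refine the stylus pose and plan the approach.

```bash
python3 - <<'E'
from plan import *
from meas import *
p,s=here(); B=((100,120,40),(130,255,255))
for n,r in(("top",(180,255,232,305)),("scene",(405,280,450,330))):
    Ps=[]
    for i in range(6):
        d=grab(n); P,uv=blob(d["pixels"],d["W"],*B,r,(.122,.13)); Ps.append(P)
    P=np.vstack(Ps); c,sz,a=cv2.minAreaRect((P[:,:2]*1000).astype(np.float32))
    # orientation by fourth moment: fit square angle minimising extents
    q=P[:,:2]*1000-np.median(P[:,:2]*1000,0); A=np.arange(0,90,2)
    ext=[sum(np.ptp(np.percentile(q@[np.cos(np.radians(t+o)),np.sin(np.radians(t+o))],[4,96])) for o in(0,90)) for t in A]
    print(n,len(P),np.round(c,1),np.round(sz,1),round(a,1),"mean",(P.mean(0)*1000).round(1),"best ang",A[np.argmin(ext)],np.round(ext[::5],1))
plan(p,[(480,255,213,-25,0.2),(426.5,334.3,190,-30,0.2)])
E
```

```text
top 134 [426.5 332.9] [16.3 15.1] 64.1 mean [426.3 332.3 126.4] best ang 64 [31.7 32.1 31.3 31.  30.6 29.6 27.9 28.7 30.7]
scene 309 [448.  373.3] [104.7  19.2] 60.5 mean [429.9 340.8 125.9] best ang 62 [103.5 107.6 109.6 107.9 103.2  96.1  87.4  87.9  95.8]
[-27.8, -27.4, 1.1, 1.6, 0.2, -55.7, -54.7, 2.2, 3.2, 0.2, -83.5, -82.1, 3.3, 4.8, 0.2, -111.4, -109.5, 4.4, 6.4, 0.2, -139.2, -136.9, 5.5, 8.0, 0.2]
[-31.4, -23.2, 1.1, 1.6, 0.2, -62.8, -46.4, 2.2, 3.2, 0.2, -89.2, -64.4, 9.9, 4.9, 0.2, -115.5, -82.3, 17.5, 6.5, 0.2, -141.9, -100.2, 25.2, 8.2, 0.2]
```

Call:
move_arm:
  deltas: [-28,-27.5,1,1.5,0.2,-55.5,-54.5,2,3,0.2,-83.5,-82,3.5,5,0.2,-111.5,-109.5,4.5,6.5,0.2,-139,-137,5.5,8,0.2]

```text
time: 10.27
eef_pos: [0.5168, 0.1897, 0.2051]
tool_rot: [-3.142, 0.0, -0.382]
wrist_force: [0.5, 1.5, 0.3]
gripper_width: 0.0514
```

Call:
move_arm:
  deltas: [-31.5,-23,1,1.5,0.2,-63,-46.5,2,3,0.2,-89,-64.5,8,5,0.2,-115.5,-82.5,10,6.5,0.2,-138,-97,12,6.5,0.2]

```text
time: 10.68
eef_pos: [0.4242, 0.3315, 0.193]
tool_rot: [3.141, 0.0, -0.493]
wrist_force: [1.3, 0.4, 0.4]
gripper_width: 0.0512
```

Call:
move_arm:
  deltas: [0,0,0,0,0.2,0,0,0,0,0.2,0,0,0,0,0.2,0,0,0,0,0.2,0,0,0,0,0.2]

```text
time: 11.1
eef_pos: [0.4266, 0.3289, 0.1934]
tool_rot: [-3.142, -0.0, -0.495]
wrist_force: [0.0, -0.3, -0.1]
gripper_width: 0.0513
```

```bash
python3 - <<'E'
from plan import *
p,s=here(); print(p.round(1),s["joints"].round(2))
plan(p,[(427,334,145,-28,0.2)])
E
```

```text
[426.6 328.9 193.4 -28.4] [ 0.66  0.34  0.03  1.27 -0.    2.72]
[-1.0, -2.4, 24.2, -0.2, 0.2, -2.1, -4.7, 48.4, -0.4, 0.2]
```

Call:
move_arm:
  deltas: [-1,-2.5,15,0,0.2,-2,-4.5,30,0,0.2,-2,-4.5,40,0,0.2,-2,-4.5,45,0,0.2,-2,-4.5,45,0,0.2]

```text
time: 11.52
eef_pos: [0.4258, 0.3335, 0.1469]
tool_rot: [3.139, 0.001, -0.494]
wrist_force: [-0.2, 0.6, -0.2]
gripper_width: 0.0508
```

Call:
move_arm:
  deltas: [0,0,15,0,0.2,0,0,30,0,0.2,0,0,45,0,0.2,0,0,60,0,0.2,0,0,70,0,0.2]

```text
time: 11.93
eef_pos: [0.4263, 0.3344, 0.0778]
tool_rot: [3.141, 0.0, -0.494]
wrist_force: [-0.8, 0.1, -0.7]
gripper_width: 0.0509
```

Call:
move_arm:
  deltas: [0,0,0,0,0.2,0,0,0,0,0.2,0,0,0,0,0.2]

```text
time: 12.18
eef_pos: [0.4269, 0.3351, 0.0794]
tool_rot: [-3.14, -0.001, -0.493]
wrist_force: [0.5, -0.4, -0.4]
gripper_width: 0.0515
```

Call:
move_arm:
  deltas: [0,0,2,0,0,0,0,2,0,-1,0,0,2,0,-1,0,0,2,0,-1,0,0,2,0,-1]
  grip_force: 80

```text
time: 12.6
eef_pos: [0.4266, 0.335, 0.077]
tool_rot: [-3.14, -0.001, -0.493]
wrist_force: [0.8, -0.6, 3.4]
gripper_width: 0.0171
```

Call:
move_arm:
  deltas: [0,0,0,0,-1,0,0,0,0,-1,0,0,0,0,-1,0,0,0,0,-1,0,0,0,0,-1]

```text
time: 13.02
eef_pos: [0.4266, 0.335, 0.077]
tool_rot: [-3.14, -0.001, -0.493]
wrist_force: [-0.4, -0.5, 4.4]
gripper_width: 0.0171
```

```bash
python3 - <<'E'
from plan import *
p,s=here(); print(p.round(1),s["gripper_width"],s["torque"],s["wrist_force"])
plan(p,[(*p[:3]+[0,0,110],p[3],-1),(545,110,p[2]+110,-15,-1),(589.3,-103.8+15,p[2]+100,10,-1)],step=38)
E
```

```text
[426.6 335.   77.  -28.3] 0.01710241439323828 [-0.07650942  0.09970229 -0.00542623] [-0.41628291 -0.47634822  4.35640285]
[0.0, 0.0, -36.7, -0.0, -1.0, 0.0, 0.0, -73.3, -0.0, -1.0, 0.0, 0.0, -110.0, -0.0, -1.0, 30.1, 20.3, -110.0, -1.9, -1.0, 60.2, 40.6, -110.0, -3.8, -1.0]
[28.7, 22.3, 0.0, -1.9, -1.0, 57.4, 44.5, 0.0, -3.8, -1.0, 86.1, 66.8, 0.0, -5.7, -1.0, 114.8, 89.0, 0.0, -7.6, -1.0, 143.5, 111.3, 0.0, -9.5, -1.0]
[15.7, 30.1, 1.7, -4.2, -1.0, 31.4, 60.2, 3.3, -8.3, -1.0, 47.1, 90.3, 5.0, -12.5, -1.0, 62.8, 120.4, 6.7, -16.7, -1.0, 78.5, 150.5, 8.3, -20.8, -1.0]
[4.0, 33.7, 1.7, -4.2, -1.0]
```

Call:
move_arm:
  deltas: [0,0,-15,0,-1,0,0,-45,0,-1,0,0,-80,0,-1,0,0,-115,0,-1,0,0,-115,0,-1]

```text
time: 13.43
eef_pos: [0.4292, 0.3371, 0.1983]
tool_rot: [-3.131, -0.005, -0.493]
wrist_force: [1.0, 0.6, -0.3]
gripper_width: 0.0172
```

Call:
move_arm:
  deltas: [20,18,0,0,-1,47,42,0,0,-1,76,67,0,0,-1,105,93,0,0,-1,135,119,0,0,-1]

```text
time: 13.85
eef_pos: [0.4885, 0.1645, 0.1906]
tool_rot: [3.141, 0.001, -0.492]
wrist_force: [0.4, 0.0, -0.8]
gripper_width: 0.0173
```

Call:
move_arm:
  deltas: [27,24,0,0,-1,54,47.5,0,0,-1,81,71.5,0,0,-1,108,95,0,0,-1,135,119,0,0,-1]

```text
time: 14.27
eef_pos: [0.5513, -0.0045, 0.1905]
tool_rot: [3.141, 0.001, -0.493]
wrist_force: [0.8, 1.0, -0.3]
gripper_width: 0.0172
```

Call:
move_arm:
  deltas: [25,22,0,0,-1,48,42,0,0,-1,66,58,0,0,-1,76,66.5,0,0,-1,76,66.5,0,0,-1]

```text
time: 14.68
eef_pos: [0.5871, -0.0998, 0.1901]
tool_rot: [3.141, 0.001, -0.497]
wrist_force: [-0.8, -0.0, -0.8]
gripper_width: 0.0171
```

Call:
move_arm:
  deltas: [0,0,0,0,-1,0,0,0,0,-1,0,0,0,0,-1,0,0,0,0,-1,0,0,0,0,-1]

```text
time: 15.1
eef_pos: [0.5867, -0.0962, 0.1916]
tool_rot: [-3.141, -0.0, -0.491]
wrist_force: [-0.2, 0.2, -0.1]
gripper_width: 0.0174
```

```bash
python3 - <<'E'
from plan import *
from meas import *
p,s=here(); print(p.round(1),s["gripper_width"],s["joints"].round(2),s["tool_rot"].round(3))
plan(p,[(589.2,-103.6,165,p[3],-1)],step=30)
d=grab("scene"); px=d["pixels"]
print("ap px",proj(d,(.5892,-.1036,.07)),"tip px",proj(d,np.r_[p[:2],p[2]-71]/1000))
cv2.imwrite("pics/s4.png",cv2.resize(px[140:280,220:360],None,fx=4.28,fy=4.28,interpolation=2))
E
```

```text
[586.7 -96.2 191.6 -28.2] 0.017354273214649944 [-0.16  0.45  0.2   1.32  0.    1.9 ] [-3.141 -0.    -0.491]
[5.7, 5.4, 26.6, -0.0, -1.0]
ap px (np.float64(283.8601669625179), np.float64(221.12925127272965)) tip px (np.float64(284.8379593551904), np.float64(210.18841419429188))
```

View pics/s4.png

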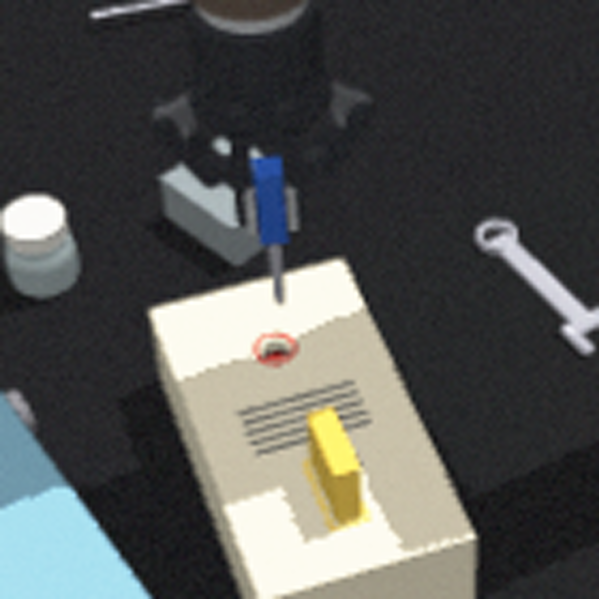

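The stylus is held upright. Its tip in the crop at (280,300) matches the pixel predicted from the robot pose, the ring is at (275,350), and the key stays home. Next I'll align over the aperture.

Call:
move_arm:
  deltas: [3,2.5,5,0,-1,5.7,4.7,15,0,-1,5.7,4.7,25,0,-1,5.7,4.7,33,0,-1,5.7,4.7,35,0,-1]

```text
time: 15.57
eef_pos: [0.588, -0.1041, 0.1534]
tool_rot: [3.14, 0.005, -0.494]
wrist_force: [-0.3, -0.2, -1.7]
gripper_width: 0.0172
```

Call:
move_arm:
  deltas: [0,0,0,0,-1,0,0,0,0,-1,0,0,0,0,-1]

```text
time: 15.82
eef_pos: [0.5899, -0.1042, 0.1567]
tool_rot: [-3.141, -0.001, -0.493]
wrist_force: [0.2, 0.2, -0.1]
gripper_width: 0.0171
```

```bash
python3 - <<'E'
from plan import *
from meas import *
p,s=here(); print(p.round(1),s["wrist_force"].round(2))
d=grab("scene"); px=d["pixels"]; print("tip",proj(d,np.r_[p[:2],p[2]-71]/1000),"ap",proj(d,(.5895,-.103,.07)))
cv2.imwrite("pics/s5.png",cv2.resize(px[180:240,250:320],None,fx=8,fy=8,interpolation=2))
E
```

```text
[ 589.9 -104.2  156.7  -28.3] [ 0.16  0.22 -0.09]
tip (np.float64(283.18516921839245), np.float64(217.41425487656196)) ap (np.float64(283.8799699411773), np.float64(221.29927731518137))
```

View pics/s5.png

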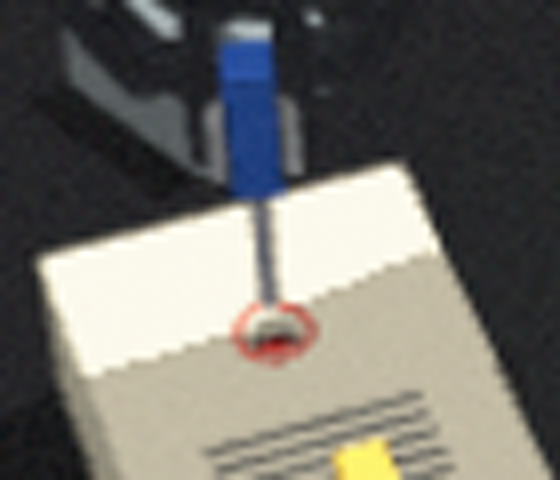

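The tip at crop (268,303) is above the ring centre at (275,331), within about 1 mm. Descending through the aperture.

Call:
move_arm:
  deltas: [-1,-1,6,0,-1,-1,-1,13,0,-1,-1,-1,20,0,-1,-1,-1,27,0,-1,-1,-1,33,0,-1]

```text
time: 16.28
eef_pos: [0.5887, -0.1027, 0.122]
tool_rot: [3.141, 0.001, -0.493]
wrist_force: [0.1, 0.1, 2.6]
gripper_width: 0.0172
```

Call:
move_arm:
  deltas: [0,0,1.5,0,-1,0,0,3.5,0,-1,0,0,5.5,0,-1,0,0,7,0,-1,0,0,8,0,-1]

```text
time: 16.7
eef_pos: [0.5889, -0.1028, 0.1156]
tool_rot: [3.141, 0.0, -0.493]
wrist_force: [-3.0, 0.5, 5.2]
gripper_width: 0.0168
```

Call:
move_arm:
  deltas: [0,0,1,0,-1,0,0,2,0,-1,0,0,2,0,-1,0,0,2,0,-1,0,0,2,0,-1]

```text
time: 17.12
eef_pos: [0.589, -0.1028, 0.1148]
tool_rot: [-3.141, -0.001, -0.493]
wrist_force: [-4.2, 1.9, 10.4]
gripper_width: 0.017
```

Call:
move_arm:
  deltas: [0,0,0,0,-1,0,0,0,0,-1,0,0,0,0,-1,0,0,0,0,-1,0,0,0,0,-1]

```text
time: 17.53
eef_pos: [0.589, -0.1028, 0.1148]
tool_rot: [-3.141, -0.001, -0.493]
wrist_force: [-5.0, 1.4, 10.0]
gripper_width: 0.0173
```

```bash
python3 - <<'E'
from plan import *
from meas import *
p,s=here(); print(p.round(1),s["wrist_force"].round(2),s["gripper_width"],s["time"])
d=grab("scene"); px=d["pixels"]; W=d["W"]
P,uv=blob(px,W,(18,100,60),(35,255,255),(260,200,330,280),(.06,.14)); print(np.percentile(P[:,2],[2,98]))
print("expected handle top/bottom px",proj(d,np.r_[p[:2],p[2]+49]/1000),proj(d,np.r_[p[:2],p[2]-11]/1000))
cv2.imwrite("pics/s6.png",cv2.resize(px[160:280,240:340],None,fx=5,fy=5,interpolation=2))
E
```

```text
[ 589.  -102.8  114.8  -28.3] [-5.03  1.37  9.97] 0.01725229580651643 17.5333
[0.06846868 0.12358805]
expected handle top/bottom px (np.float64(281.8597954160064), np.float64(198.12079776844718)) (np.float64(283.30468820748746), np.float64(213.2124274290737))
```

View pics/s6.png

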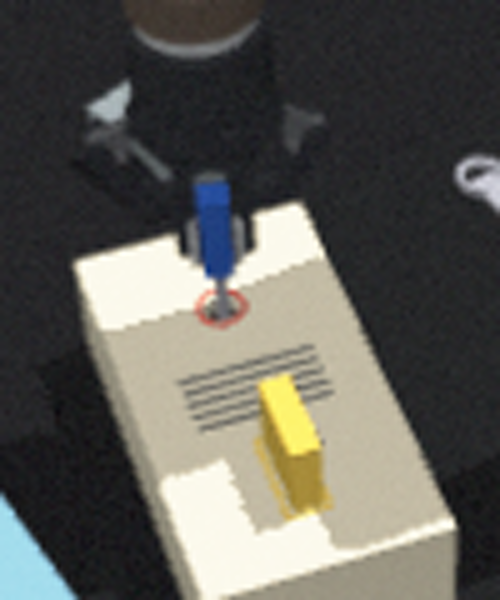

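The wrist force is 10 N at TCP z 114.8 mm, with some side force. The rise from 2.6 N to 5.2 N over 6.4 mm fits the spring and then a hard stop, but it happened about 4 mm higher than I expected. I'll back off slightly to check that the contact really is the button.

Call:
move_arm:
  deltas: [0,0,-1,0,-1,0,0,-2,0,-1,0,0,-3,0,-1,0,0,-3,0,-1,0,0,-3,0,-1]

```text
time: 18.0
eef_pos: [0.5892, -0.1028, 0.1165]
tool_rot: [3.142, -0.0, -0.493]
wrist_force: [-2.7, 0.1, 3.9]
gripper_width: 0.0169
```

Call:
move_arm:
  deltas: [0,0,-1,0,-1,0,0,-2,0,-1,0,0,-3,0,-1,0,0,-3,0,-1,0,0,-3,0,-1]

```text
time: 18.42
eef_pos: [0.5894, -0.1029, 0.1193]
tool_rot: [-3.142, -0.0, -0.493]
wrist_force: [-2.2, 0.2, 2.9]
gripper_width: 0.017
```

Call:
move_arm:
  deltas: [0,0,-1,0,-1,0,0,-2,0,-1,0,0,-3,0,-1,0,0,-3,0,-1,0,0,-3,0,-1]

```text
time: 18.83
eef_pos: [0.5895, -0.1029, 0.1223]
tool_rot: [-3.141, -0.0, -0.493]
wrist_force: [-0.7, 1.1, 1.2]
gripper_width: 0.0169
```

Call:
move_arm:
  deltas: [0,0,-1,0,-1,0,0,-2,0,-1,0,0,-3,0,-1,0,0,-3,0,-1,0,0,-3,0,-1]

```text
time: 19.25
eef_pos: [0.5893, -0.1028, 0.1252]
tool_rot: [3.142, -0.0, -0.493]
wrist_force: [0.2, 0.2, -0.8]
gripper_width: 0.0171
```

This is clearly the button's spring: 1.2, 2.9 and 3.9 N at about 0.5 N/mm, with contact near 122.5 mm and a hard stop at about 114.8 mm. Pressing fully down again.

Call:
move_arm:
  deltas: [0,0,3,0,-1,0,0,6,0,-1,0,0,8,0,-1,0,0,10,0,-1,0,0,11,0,-1]

```text
time: 19.67
eef_pos: [0.5897, -0.1029, 0.1149]
tool_rot: [-3.141, -0.001, -0.493]
wrist_force: [-0.2, -0.5, 10.9]
gripper_width: 0.0173
```

Call:
move_arm:
  deltas: [0,0,0.5,0,-1,0,0,1,0,-1,0,0,1,0,-1,0,0,1,0,-1,0,0,1,0,-1]

```text
time: 20.08
eef_pos: [0.5897, -0.1029, 0.1149]
tool_rot: [-3.141, -0.002, -0.493]
wrist_force: [-1.0, 0.1, 9.1]
gripper_width: 0.0169
```

Call:
move_arm:
  deltas: [0,0,0,0,-1,0,0,0,0,-1,0,0,0,0,-1,0,0,0,0,-1,0,0,0,0,-1]

```text
time: 20.5
eef_pos: [0.5897, -0.1029, 0.1149]
tool_rot: [-3.141, -0.002, -0.493]
wrist_force: [-2.1, -0.3, 9.0]
gripper_width: 0.0174
```

The button is at its hard stop at 114.9 mm with a steady 9 N, the stylus is gripped, and the key was home in the last picture. Handing in.

```bash
python3 - <<'E'
from meas import *
d=grab("scene"); P,_=blob(d["pixels"],d["W"],(18,100,60),(35,255,255),(260,200,330,280),(.06,.14)); print("key top z",np.percentile(P[:,2],98).round(3))
s=monitor.state(); print(s["eef_pos"].round(4),s["wrist_force"].round(1),s["gripper_width"])
print(ticket.hand_in())
E
```

```text
key top z 0.123
[ 0.5897 -0.1029  0.1149] [-1.3  0.2  8.5] 0.017051394224944956
the job is handed in; nothing more can be done
None
```

The key is home and released in the slot. The job was handed in with the gripped stylus holding the recessed button fully down.

- **Key:** Shoulder contact (4 N) came at exactly the expected height before I let go. At hand-in the handle top read 123 mm against 120 mm nominal. The camera read heights slightly high at other points too, and the last picture showed the key upright in its frame.
- **Stylus:** I took the smaller blue one from the aluminium stand. At hand-in it was upright and pressing the button with about 8.5 N, and the fingers read 17 mm on its 18 mm handle.
- **One disagreement:** The tip met the button about 4 mm higher than I had worked out. I backed off once to check. The force then fell off at about 0.5 N/mm with a hard stop at the end of about 8 mm, as the button's spring should, so I pressed fully down again.
- **Not checked:** I saw no sign that the other loose items were touched in the pictures I viewed, but I did not measure their positions at the end.

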